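Stand a round-bottomed clay bottle in the ring on the banding wheel

TASK

Get the plain red-clay bottle ready for banding: take it from the crate and set it upright, mouth up, in the clay ring on the banding wheel. Its bottom is round, so do not drop it in: lower it until it rests in the ring, only then let go, and leave it standing straight. Leave the white-topped bottle, the spare ring, the jar and the brush where they are.

Things in the scene. Friction and masses are not known exactly. Their poses are not given: they have to be found in the camera images.
- bottle: The bottle to move: plain orange-red clay all over, about 180 g. Ball-shaped body of radius 35 mm, straight neck of radius 12 mm ending in a plain rim 96 mm from the ball's centre; 131 mm tall overall. Origin: centre of the ball. z axis: along the neck towards the mouth. Being round, it stays in the ring at whatever lean it is let go.
- bottle_neck (a point): Point on the bottle's neck axis 68 mm from the ball's centre: a good grip, neck 24 mm across. At the start the ball lies on the floor of an end cell of the crate and the neck rests on the crate's front wall 41 mm from the ball's centre, sloping up about 40 degrees from level, mouth outward; beyond 50 mm the neck is free all round.
- crate: Open plywood crate, fixed, 94 (x) by 266 (y) by 60 mm high, walls and floor 8 mm; two dividers 52 mm high make three cells 78 mm square in a row along y, centres at y = -86, 0 and +86 mm. Origin: centre of its underside. The necks lie over its front, the -x side. The middle cell is empty; which end cell holds which bottle varies.
- white_bottle: A bottle of the same shape and size, with its shoulder and neck already coated white and its lower half red, leaning in the other end cell. Not to be disturbed. Origin and axes as for the plain bottle.
- wheel: Banding wheel, fixed to the bench: grey painted foot of radius 68 mm carrying an aluminium turntable of radius 100 mm, its top 70 mm above the bench. Origin: centre of the underside of the foot. The turntable spins freely about the vertical with slight friction.
- ring_mouth (a point): Centre of the mouth, level with the top rim, of the pale clay ring stuck with three dark clay lugs to the middle of the turntable: outer radius 40 mm, inner radius 28 mm, 34 mm tall, its rim 104 mm above the bench. A bottle resting in the ring has the centre of its ball 21 mm above this point.
- spare_ring: A loose clay ring, outer radius 38 mm, inner radius 27 mm, 28 mm tall, on the bench. Not to be disturbed. Origin: centre of its underside.
- slip_jar: A closed off-white jar with a white lid, radius 32 mm, 75 mm tall, on the bench. Not to be disturbed. Origin: centre of its underside.
- brush: A brush 190 mm long lying on the bench between the robot and the work. Not to be disturbed. Its length lies along its x axis.
Not all that is in view belongs to the job. Leave any turquoise look-alike of the bottle alone.

How it is judged:
By the outcome, as a careful person would: the job done as asked, in the order asked, and still so for the second after the job is handed in, with the robot touching nothing.
It also fails if it takes over 42 s, if anything falls off the work surface, if the arm or the gripper's body presses on something with over 40 N, if the wrist force passes 120 N, or if a joint passes its speed limit or range.

ROBOT

A 6-joint arm with a two-finger parallel gripper is mounted at the origin on the work surface. World frame = base frame: x ahead of the robot, y to its left, z up, the work surface at z = 0. Lengths are in m, angles in rad, forces in N, time in s.
With the tool pointing down it reaches from about 0.3 to 0.875 m from the base axis. Payload 6.4 kg.
Tool frame: the origin (TCP) lies midway between the tips of the shut fingers; the grasp point (between the pads) lies 19 mm behind it; x points along the fingers, z is the direction in which the jaws open and shut, and the axes are right-handed (so a half turn about x gives the same grasp; the last joint's range is limited). The gripper opens to 85 mm and grips with 20 to 120 N. Pads are 22 mm wide; open, the fingers measure 114 mm over their backs; the gripper's body (76 mm by 85 mm) begins 54 mm behind the grasp point. The pads swing forward as they close: fully open they stand 13 mm farther back than shut.
Start: joints at [-1.46, 0.181, 1.607, -0, 1.354, -0.206], TCP at [0.179, -0.546, 0.231] pointing down, gripper open.
Joint ranges: [-2.99, 2.99], [-0.89, 2.07], [0.3, 2.58], [-1.14, 4.28], [0, 2.63], [-3.12, 3.12]. Speed limits (rad/s): [2.57, 2.57, 3.01, 3.14, 3.14, 3.14].

INTERFACE

Orientations are given as a rotation vector (axis times angle).
In Python, from station import status, cams, workorder gives the robot as it stands. The module is installed in compiled form; this text tells all that it offers.
- The arm moves only by the tool apply_moves, never from a script. Its argument "rows" is a list of rows, each an object with "claw": the opening, from -1 (shut) to 1 (fully open); "offset": the shift along the world's x, y, z in cm, a list of three; "yaw": the turn about the world's z in degrees. In form: [{"claw": claw, "offset": [dx, dy, dz], "yaw": yaw}, ...]. A call has exactly 10 rows; each row shifts and turns the pose as measured when the row begins; what a row does not reach is not made up. A row lasts 1/8 s, in which the tool goes at most 62.5 mm and 10.7 degrees, less where a joint would pass 70% of its speed; a pose out of reach is approached as far as the arm can. A call with a gripper value outside its range is refused whole. The fingers move at their own pace and stop on an object; "grip_force" is the grip in N (left out, the last holds). Time passes only in rows, so rows that do not move let the fingers close, or fill a call up. It gives the time, the measured TCP pose, the force and the opening at its end, in the units of the state.
- status.get_state(): the state, without advancing time (a new reading comes with each control period).
- cams.read_camera(name): name is "scene" or "top" or "wrist"; returns a dict with "img" (420x560x3 uint8, blue, green, red), "fovy" (degrees; the focal length in pixels is half the picture's height over the tangent of half this angle, whatever the lens; pixels are square), "cx", "cy" (the principal point, pixels), "dist_coeffs" ([k1, k2, p1, p2, k3] as OpenCV has them; the pictures are not rectified), "R" (3x3) and "t" (3): a world point X has camera coordinates R X + t. Camera axes: x right, y down, z forward; pixel columns grow to the right and rows downward; lengths in m; the calibration is good to about 2 mm. A picture is of the moment at which its call begins. There is no depth.
- workorder.close_job(): hands the job in, once; it reports no verdict.
The state is a dict: "time": time; "joint_positions": joint angles; "qd": joint speeds; "effort": joint torques, N m; "eef_pos": TCP position; "eef_rot": TCP orientation; "wrist_force": force on the tool from outside, world axes, zero at the start; "moment": the same for the moment, N m; "finger_gap": finger opening in m.
Only numpy, scipy, OpenCV 4.12 (cv2) and the standard library are available. Lean on these libraries where they do the work, as an engineer would, in place of code of your own. Each camera call takes 0.05 s, during which the arm holds its last target.

## Working session

There is one attempt and no reset: what is moved stays moved. The work goes in short steps, Python scripts to look and compute and a tool call to move; the robot and the scene stay as the last step left them, time stands still between calls to the robot, and variables do not carry over. Pictures are saved under pics/ and viewed, and the job is handed in when it is done.

Besides the shell and the picture viewer there is one more tool, called after "Call:" as name(argument=value, ...) on one line, values as JSON. apply_moves: Moves the arm, as the interface text tells. Its arguments: {"type":"object","properties":{"rows":{"type":"array","items":{"type":"object","properties":{"claw":{"type":"number"},"offset":{"type":"array","items":{"type":"number"}},"yaw":{"type":"number"}}}},"grip_force":{"type":"number"}},"required":["rows"]}

```bash
mkdir -p pics; cat > h.py <<'E'
import numpy as np,cv2
from station import status,cams,workorder
def K(c):
    h=c["img"].shape[0]; f=h/2/np.tan(np.radians(c["fovy"])/2)
    return np.array([[f,0,c["cx"]],[0,f,c["cy"]],[0,0,1]])
def ray(c,u,v):
    p=cv2.undistortPoints(np.array([[[u,v]]],float),K(c),np.array(c["dist_coeffs"],float))[0,0]
    R=np.array(c["R"]);t=np.array(c["t"])
    d=R.T@np.array([p[0],p[1],1]); return -R.T@t, d/np.linalg.norm(d)
def onz(c,u,v,z):
    o,d=ray(c,u,v); return o+d*(z-o[2])/d[2]
def tri(rs):
    A=np.zeros((3,3));b=np.zeros(3)
    for o,d in rs:
        P=np.eye(3)-np.outer(d,d);A+=P;b+=P@o
    x=np.linalg.solve(A,b); return x,[np.linalg.norm((np.eye(3)-np.outer(d,d))@(x-o)) for o,d in rs]
def proj(c,X):
    R=np.array(c["R"]);rv=cv2.Rodrigues(R)[0]
    return cv2.projectPoints(np.atleast_2d(np.array(X,float)),rv,np.array(c["t"],float),K(c),np.array(c["dist_coeffs"],float))[0][:,0]
import pickle
def snap(n,tag):
    c=cams.read_camera(n); cv2.imwrite(f"pics/{tag}.png",c["img"]); pickle.dump(c,open(f"pics/{tag}.pkl","wb")); return c
def load(tag): return pickle.load(open(f"pics/{tag}.pkl","rb"))
E
python3 - <<'E'
from h import *
for n in("scene","top","wrist"):
    c=snap(n,n+"0"); print(n,c["fovy"],c["dist_coeffs"],-np.array(c["R"]).T@c["t"])
print(status.get_state())
E
```

```text
scene 51.75819869515131 [-0.06283756  0.          0.          0.          0.        ] [ 1.10453248 -0.66208385  0.90191521]
top 45.67055927508142 [-0.04334488  0.          0.          0.          0.        ] [ 0.4632596  -0.09504472  1.32977784]
wrist 58.83766683792792 [-0.08572908  0.          0.          0.          0.        ] [ 0.24490029 -0.52353026  0.37406444]
{'time': 0.15, 'joint_positions': array([-1.46027570e+00,  1.81360146e-01,  1.60780305e+00,  1.68832209e-05,
        1.35380070e+00, -2.06315599e-01]), 'qd': array([-0.00131623, -0.00128972, -0.00208384,  0.00037364, -0.00083674,
        0.00017031]), 'effort': array([ 1.06266434e-03, -4.45258570e+01, -3.51690316e+01, -2.59737499e-04,
        5.89784890e-03,  2.16374127e-05]), 'eef_pos': array([ 0.17911237, -0.54593489,  0.23058491]), 'eef_rot': array([ 0.97369013,  1.34352376, -0.97198885]), 'wrist_force': array([ 0.27659994, -0.00244381,  0.57885773]), 'moment': array([ 0.02331104,  0.00060668, -0.00987718]), 'finger_gap': 0.085521083747593}
```

View pics/scene0.png

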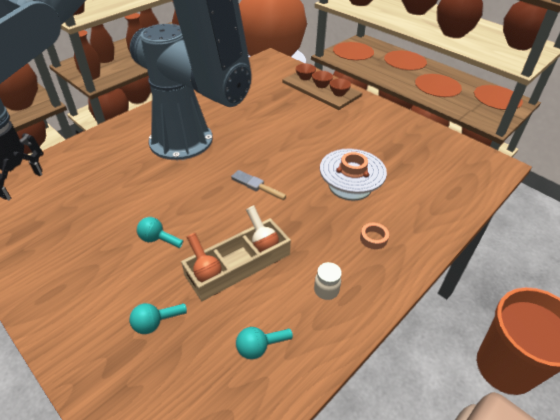

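View pics/top0.png

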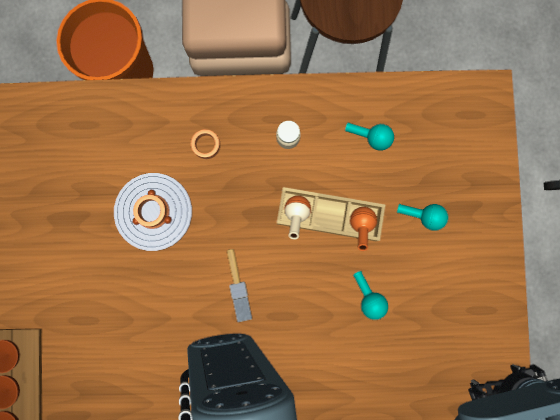

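View pics/wrist0.png

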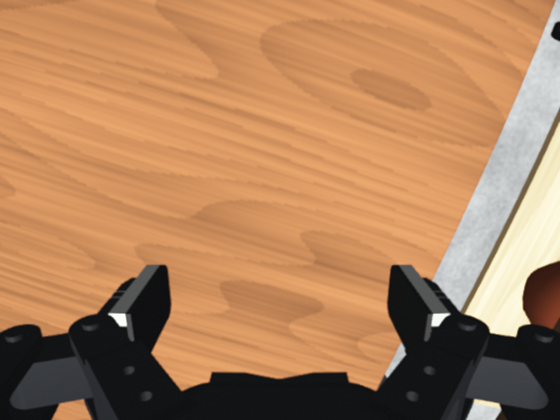

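```bash
python3 - <<'E'
import cv2
a=cv2.imread("pics/top0.png");b=cv2.imread("pics/scene0.png")
cv2.imwrite("pics/ct.png",cv2.resize(a[170:270,270:400],None,fx=6,fy=6,interpolation=2))
cv2.imwrite("pics/cs.png",cv2.resize(b[200:300,170:300],None,fx=6,fy=6,interpolation=2))
cv2.imwrite("pics/cw.png",cv2.resize(a[165:260,105:200],None,fx=6,fy=6,interpolation=2))
cv2.imwrite("pics/cw2.png",cv2.resize(b[140:205,310:400],None,fx=6,fy=6,interpolation=2))
E
```

```text
(no output)
```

View pics/ct.png

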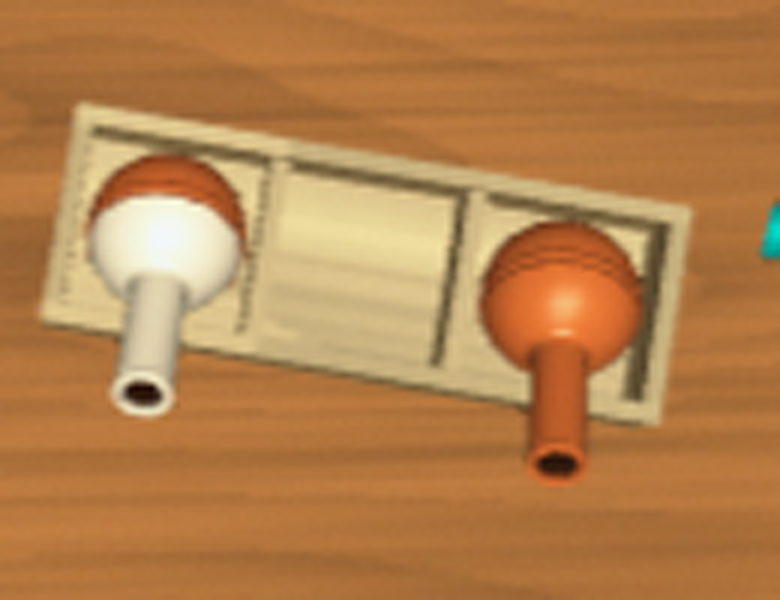

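View pics/cs.png

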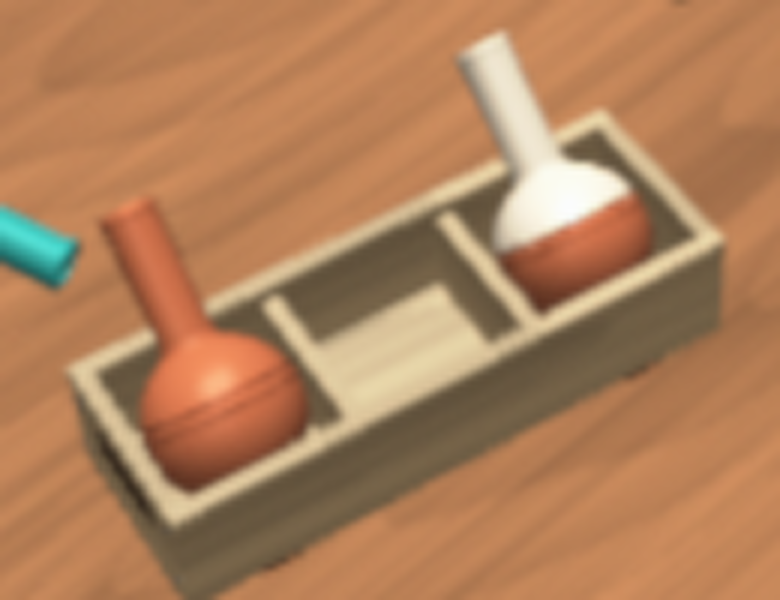

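View pics/cw.png

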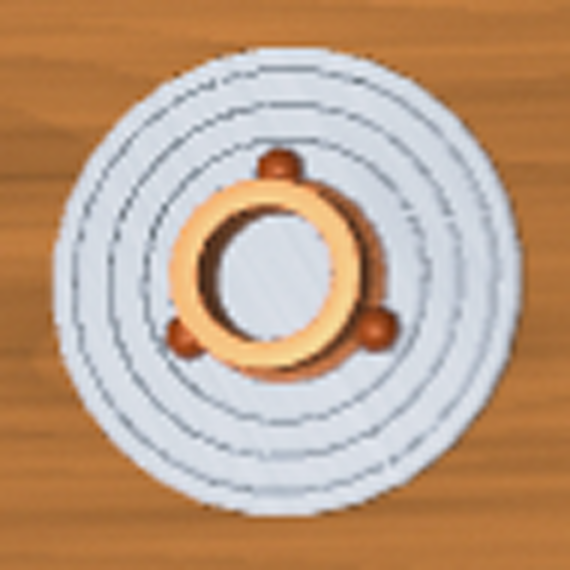

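View pics/cw2.png

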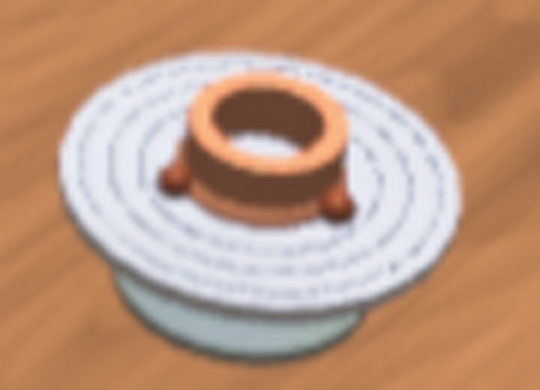

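```bash
python3 - <<'E'
from h import *
T=load("top0");S=load("scene0")
f=lambda x0,y0:(lambda u,v:(x0+(u+.5)/6-.5,y0+(v+.5)/6-.5))
ct=f(270,170);cs=f(170,200);cw=f(105,165);cw2=f(310,140)
C=[onz(T,*ct(*p),.06) for p in[(85,103),(692,207),(660,425),(40,320)]]
print(np.round(C,4)); C=np.array(C)
print("sides",[np.linalg.norm(C[i]-C[(i+1)%4]) for i in range(4)],"ctr",C.mean(0))
d=C[0]-C[1];print("long axis yaw",np.degrees(np.arctan2(d[1],d[0]))-90)
print("ball",onz(T,*ct(563,300),.043),tri([ray(T,*ct(563,300)),ray(S,*cs(224,408))]))
print("mouth",tri([ray(T,*ct(556,463)),ray(S,*cs(130,205))]), onz(T,*ct(556,463),.043+.0617))
print("ring",onz(T,*cw(266,274),.104),onz(S,*cw2(269,121),.104),tri([ray(T,*cw(266,274)),ray(S,*cw2(269,121))]),"tt",onz(T,*cw(287,281),.07))
from scipy.spatial.transform import Rotation as Ro
print(Ro.from_rotvec(status.get_state()["eef_rot"]).as_matrix().round(4))
E
```

```text
[[ 0.6249 -0.11    0.06  ]
 [ 0.5735 -0.3677  0.06  ]
 [ 0.4811 -0.3501  0.06  ]
 [ 0.5326 -0.0884  0.06  ]]
sides [np.float64(0.2628047142043552), np.float64(0.09409219618411087), np.float64(0.26679521820489127), np.float64(0.09480153562444119)] ctr [ 0.55304321 -0.22904664  0.06      ]
long axis yaw -11.275285951765724
ball [ 0.53623921 -0.31387454  0.043     ] (array([ 0.53599792, -0.31198919,  0.05203901]), [np.float64(0.00043931416539473946), np.float64(0.00043931416539480875)])
mouth (array([ 0.46637744, -0.29673868,  0.10969978]), [np.float64(0.00043987991645827516), np.float64(0.0004398799164583652)]) [ 0.46612165 -0.29792053  0.1047    ]
ring [0.56973736 0.22566746 0.104     ] [0.57021732 0.22746928 0.104     ] (array([0.57024334, 0.22602199, 0.10468512]), [np.float64(0.0007560337115320926), np.float64(0.0007560337115318986)]) tt [0.56947916 0.22562318 0.07      ]
[[-1.000e-04  9.502e-01  3.116e-01]
 [ 1.400e-03  3.116e-01 -9.502e-01]
 [-1.000e+00  3.000e-04 -1.300e-03]]
```

Call:
apply_moves(rows=[{"claw":1,"offset":[3,2.4,0],"yaw":-3},{"claw":1,"offset":[3,2.4,0],"yaw":-3},{"claw":1,"offset":[3,2.4,0],"yaw":-3},{"claw":1,"offset":[3,2.4,0],"yaw":-3},{"claw":1,"offset":[3,2.4,0],"yaw":-3},{"claw":1,"offset":[3,2.4,0],"yaw":-3},{"claw":1,"offset":[3,2.4,0],"yaw":-3},{"claw":1,"offset":[3,2.4,0],"yaw":-3},{"claw":1,"offset":[3,2.4,0],"yaw":-3},{"claw":1,"offset":[3,2.4,0],"yaw":-3}], grip_force=20)

```text
time: 1.4
eef_pos: [0.4844, -0.2978, 0.2275]
eef_rot: [1.38, 1.097, -1.375]
wrist_force: [0.9, -1.3, -0.0]
finger_gap: 0.0854
```

```bash
cat >> h.py <<'E'
from scipy.spatial.transform import Rotation as Ro
def st():
    s=status.get_state(); M=Ro.from_rotvec(s["eef_rot"]).as_matrix()
    print("t",s["time"],"pos",s["eef_pos"].round(4),"x",M[:,0].round(3),"jawdeg",np.degrees(np.arctan2(M[1,2],M[0,2])).round(2),"F",np.round(s["wrist_force"],2),"gap",round(s["finger_gap"],4),"q",s["joint_positions"].round(2)); return s
E
python3 -c "
from h import *
st(); snap('wrist','w1')"
```

```text
t 1.4 pos [ 0.4844 -0.2978  0.2275] x [-0.001  0.006 -1.   ] jawdeg -103.18 F [ 0.94 -1.25 -0.02] gap 0.0854 q [-0.76  0.17  1.62  0.    1.35  1.04]
```

View pics/w1.png

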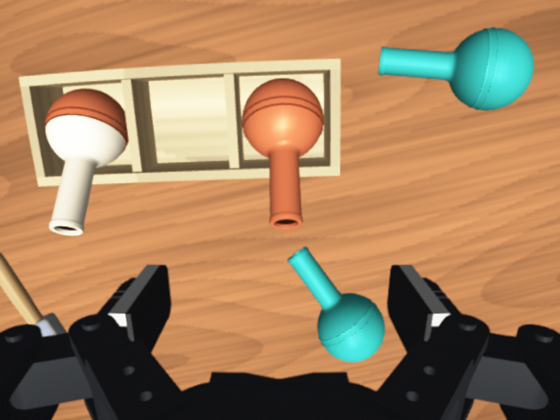

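```bash
python3 - <<'E'
from h import *
W=load("w1");T=load("top0");S=load("scene0")
f=lambda x0,y0:(lambda u,v:(x0+(u+.5)/6-.5,y0+(v+.5)/6-.5))
ct=f(270,170);cs=f(170,200)
print("ball",tri([ray(W,284,118),ray(T,*ct(563,300)),ray(S,*cs(224,408))]),onz(W,284,118,.043))
print("mouth",tri([ray(W,286,222),ray(T,*ct(556,463)),ray(S,*cs(130,205))]),onz(W,286,222,.108))
print("turq mouth",onz(W,297,253,.03),onz(W,350,327,.035))
E
```

```text
ball (array([ 0.53618123, -0.31224028,  0.05222639]), [np.float64(0.0004656346411026416), np.float64(0.0004696028231994933), np.float64(0.0005529922309741872)]) [ 0.53593707 -0.31263305  0.043     ]
mouth (array([ 0.46613097, -0.29694067,  0.10979614]), [np.float64(0.0006564189829527169), np.float64(0.00013577705684763252), np.float64(0.0007656691839016157)]) [ 0.46500377 -0.2972371   0.108     ]
turq mouth [ 0.40521984 -0.29577908  0.03      ] [ 0.31235045 -0.33217979  0.035     ]
```

Call:
apply_moves(rows=[{"claw":1,"offset":[0.1,-0.15,-2.5],"yaw":0.9},{"claw":1,"offset":[0.1,-0.15,-2.5],"yaw":0},{"claw":1,"offset":[0,-0.07,-2.5],"yaw":0},{"claw":1,"offset":[0,0,-2.5],"yaw":0},{"claw":1,"offset":[0,0,-2],"yaw":0},{"claw":1,"offset":[0,0,-1.5],"yaw":0},{"claw":1,"offset":[0,0,-1],"yaw":0},{"claw":1,"offset":[0,0,-0.5],"yaw":0},{"claw":1,"offset":[0,0,0],"yaw":0},{"claw":1,"offset":[0,0,0],"yaw":0}])

```text
time: 2.7
eef_pos: [0.4902, -0.2971, 0.0728]
eef_rot: [1.367, 1.108, -1.357]
wrist_force: [0.2, 0.2, -0.1]
finger_gap: 0.0853
```

```bash
python3 -c "
from h import *
st(); snap('wrist','w2')"
```

```text
t 2.7 pos [ 0.4902 -0.2971  0.0728] x [ 0.002  0.007 -1.   ] jawdeg -101.94 F [ 0.19  0.22 -0.12] gap 0.0853 q [-0.76  0.37  1.72  0.01  1.05  1.02]
```

View pics/w2.png

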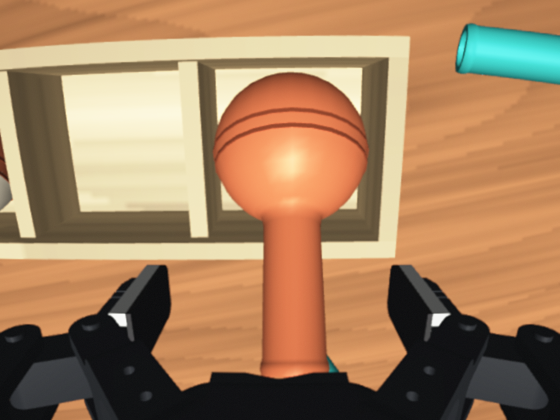

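Call:
apply_moves(rows=[{"claw":1,"offset":[-0.3,-0.4,0],"yaw":0},{"claw":1,"offset":[0,0,0],"yaw":0},{"claw":0.4,"offset":[0,0,0],"yaw":0},{"claw":0,"offset":[0,0,0],"yaw":0},{"claw":-0.3,"offset":[0,0,0],"yaw":0},{"claw":-0.6,"offset":[0,0,0],"yaw":0},{"claw":-0.8,"offset":[0,0,0],"yaw":0},{"claw":-1,"offset":[0,0,0],"yaw":0},{"claw":-1,"offset":[0,0,0],"yaw":0},{"claw":-1,"offset":[0,0,0],"yaw":0}], grip_force=20)

```text
time: 4.0
eef_pos: [0.4875, -0.302, 0.0741]
eef_rot: [1.367, 1.106, -1.356]
wrist_force: [0.3, 0.2, 0.9]
finger_gap: 0.023
```

```bash
python3 -c "
from h import *
st(); snap('wrist','w3')"
```

```text
t 4.0 pos [ 0.4875 -0.302   0.0741] x [ 0.004  0.006 -1.   ] jawdeg -101.92 F [0.34 0.18 0.87] gap 0.023 q [-0.77  0.37  1.72  0.01  1.05  1.01]
```

View pics/w3.png

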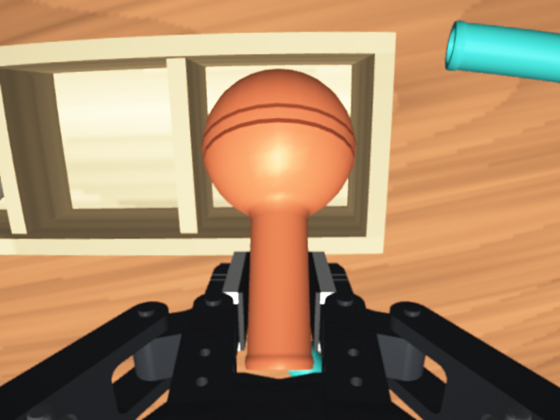

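Call:
apply_moves(rows=[{"claw":-1,"offset":[0.19,-0.04,0.21],"yaw":0},{"claw":-1,"offset":[0.2,-0.04,0.21],"yaw":0},{"claw":-1,"offset":[0.21,-0.05,0.19],"yaw":0},{"claw":-1,"offset":[0.21,-0.05,0.19],"yaw":0},{"claw":-1,"offset":[0.23,-0.05,0.17],"yaw":0},{"claw":-1,"offset":[0.23,-0.05,0.17],"yaw":0},{"claw":-1,"offset":[0.24,-0.05,0.15],"yaw":0},{"claw":-1,"offset":[0.24,-0.05,0.15],"yaw":0},{"claw":-1,"offset":[0,0,0],"yaw":0},{"claw":-1,"offset":[0,0,0],"yaw":0}])

```text
time: 5.3
eef_pos: [0.4964, -0.3028, 0.0851]
eef_rot: [1.362, 1.129, -1.37]
wrist_force: [-1.3, 0.0, -2.7]
finger_gap: 0.0234
```

```bash
python3 -c "
from h import *
st(); snap('wrist','w4');c=snap('scene','s4');cv2.imwrite('pics/s4c.png',cv2.resize(c['img'][180:310,150:310],None,fx=4,fy=4))"
```

```text
t 5.3 pos [ 0.4964 -0.3028  0.0851] x [-0.019  0.015 -1.   ] jawdeg -101.92 F [-1.32  0.04 -2.67] gap 0.0234 q [-0.75  0.38  1.68 -0.    1.11  1.03]
```

View pics/w4.png

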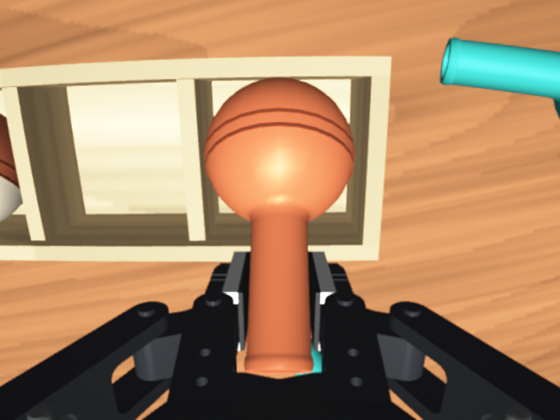

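View pics/s4c.png

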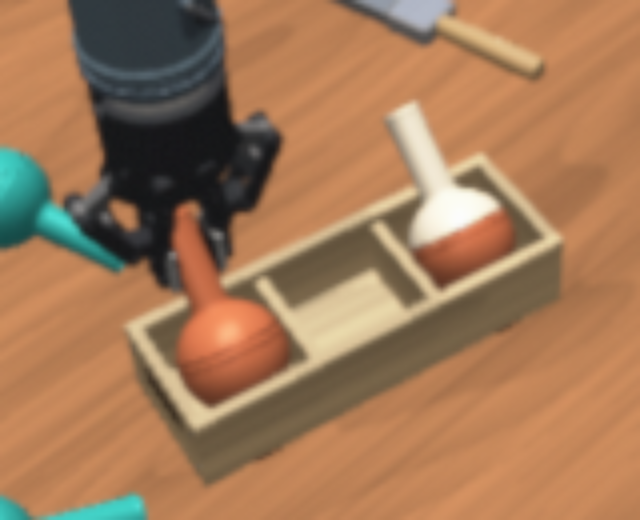

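Call:
apply_moves(rows=[{"claw":-1,"offset":[0.2,-0.04,-0.5],"yaw":0},{"claw":-1,"offset":[0.3,-0.06,-0.5],"yaw":0},{"claw":-1,"offset":[0.4,-0.09,0.1],"yaw":0},{"claw":-1,"offset":[0.5,-0.11,0.3],"yaw":0},{"claw":-1,"offset":[0.5,-0.11,0.25],"yaw":0},{"claw":-1,"offset":[0.5,-0.11,0.25],"yaw":0},{"claw":-1,"offset":[0.5,-0.11,0.2],"yaw":0},{"claw":-1,"offset":[0.5,-0.11,0.2],"yaw":0},{"claw":-1,"offset":[0,0,0],"yaw":0},{"claw":-1,"offset":[0,0,0],"yaw":0}])

```text
time: 6.65
eef_pos: [0.5113, -0.3063, 0.0904]
eef_rot: [1.344, 1.173, -1.4]
wrist_force: [-2.1, 0.5, -1.9]
finger_gap: 0.0229
```

```bash
python3 -c "
from h import *
st(); snap('wrist','w5');c=snap('scene','s5');cv2.imwrite('pics/s5c.png',cv2.resize(c['img'][180:310,150:310],None,fx=4,fy=4))"
```

```text
t 6.65 pos [ 0.5113 -0.3063  0.0904] x [-0.065  0.03  -0.997] jawdeg -101.76 F [-2.09  0.46 -1.89] gap 0.0229 q [-0.73  0.43  1.6  -0.02  1.18  1.06]
```

View pics/w5.png

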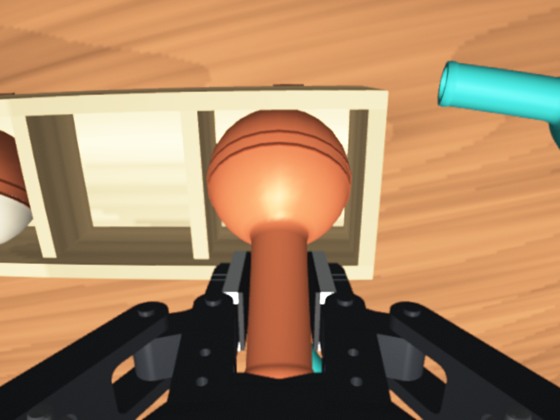

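View pics/s5c.png

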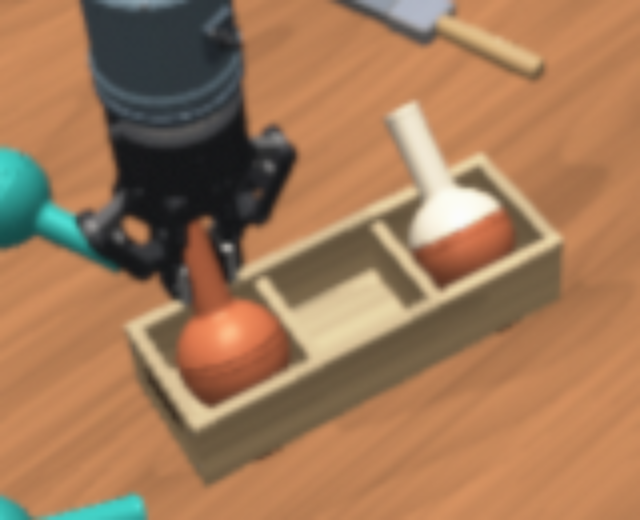

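Call:
apply_moves(rows=[{"claw":-1,"offset":[1.0,-0.22,0.35],"yaw":0},{"claw":-1,"offset":[1.0,-0.22,0.25],"yaw":0},{"claw":-1,"offset":[1.0,-0.22,0.1],"yaw":0},{"claw":-1,"offset":[0,0,0],"yaw":0},{"claw":-1,"offset":[0,0,0],"yaw":0},{"claw":-1,"offset":[0,0,0],"yaw":0},{"claw":-1,"offset":[0,0,0],"yaw":0},{"claw":-1,"offset":[0,0,0],"yaw":0},{"claw":-1,"offset":[0,0,0],"yaw":0},{"claw":-1,"offset":[0,0,0],"yaw":0}])

```text
time: 8.0
eef_pos: [0.5371, -0.3114, 0.0972]
eef_rot: [1.34, 1.184, -1.406]
wrist_force: [-1.9, 0.6, -1.6]
finger_gap: 0.0227
```

```bash
python3 -c "
from h import *
s=st(); print(Ro.from_rotvec(s['eef_rot']).as_matrix().round(3)); snap('wrist','w6');c=snap('scene','s6');cv2.imwrite('pics/s6c.png',cv2.resize(c['img'][180:310,150:310],None,fx=4,fy=4))"
```

```text
t 8.0 pos [ 0.5371 -0.3114  0.0972] x [-0.076  0.034 -0.997] jawdeg -101.74 F [-1.87  0.63 -1.6 ] gap 0.0227 q [-0.7   0.48  1.51 -0.02  1.23  1.08]
[[-0.076  0.976 -0.203]
 [ 0.034 -0.201 -0.979]
 [-0.997 -0.081 -0.018]]
```

View pics/w6.png

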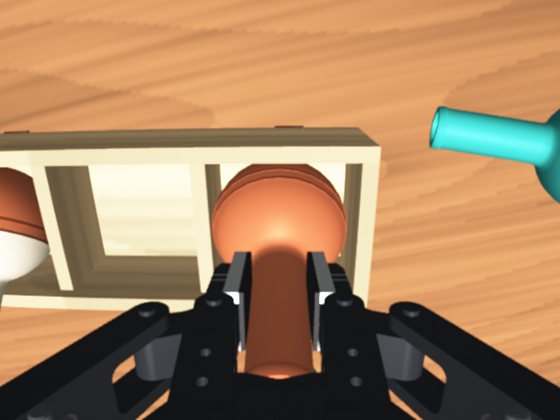

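View pics/s6c.png

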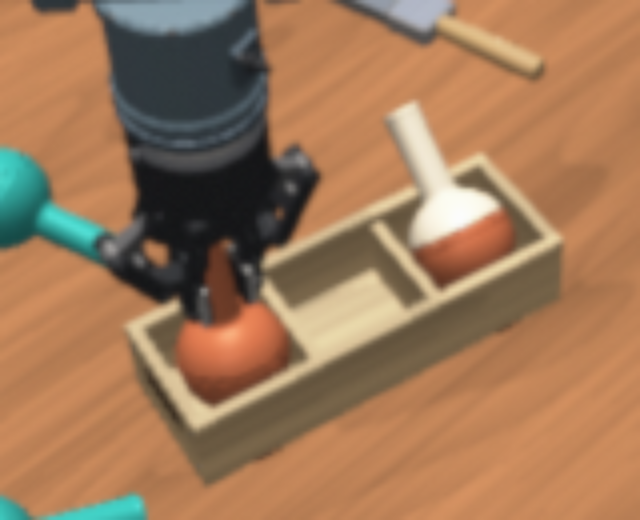

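Call:
apply_moves(rows=[{"claw":-1,"offset":[0,0,0],"yaw":0},{"claw":-1,"offset":[0,0,1.5],"yaw":0},{"claw":-1,"offset":[0,0,2.5],"yaw":0},{"claw":-1,"offset":[0,0,3],"yaw":0},{"claw":-1,"offset":[0,0,3],"yaw":0},{"claw":-1,"offset":[0,0,3],"yaw":0},{"claw":-1,"offset":[0,0,2.5],"yaw":0},{"claw":-1,"offset":[0,0,1],"yaw":0},{"claw":-1,"offset":[0.2,2,0],"yaw":0},{"claw":-1,"offset":[0.2,3,0],"yaw":0}], grip_force=40)

```text
time: 9.35
eef_pos: [0.5438, -0.2606, 0.2747]
eef_rot: [1.345, 1.172, -1.401]
wrist_force: [-0.1, 0.3, -2.4]
finger_gap: 0.0221
```

```bash
python3 -c "
from h import *
s=st(); print(Ro.from_rotvec(s['eef_rot']).as_matrix().round(3)); c=snap('scene','s7')"
```

```text
t 9.35 pos [ 0.5438 -0.2606  0.2747] x [-0.065  0.03  -0.997] jawdeg -101.85 F [-0.05  0.3  -2.39] gap 0.0221 q [-0.64  0.26  1.42 -0.01  1.53  1.14]
[[-0.065  0.977 -0.205]
 [ 0.03  -0.204 -0.979]
 [-0.997 -0.069 -0.016]]
```

View pics/s7.png

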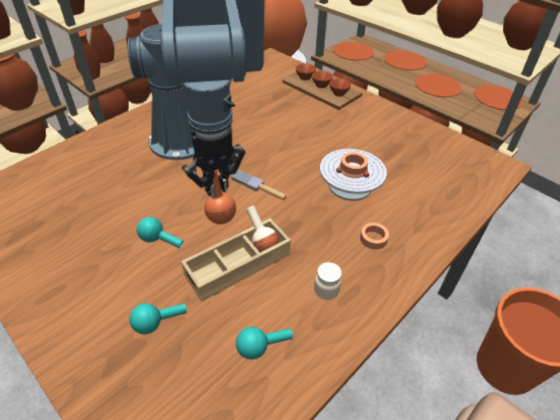

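Call:
apply_moves(rows=[{"claw":-1,"offset":[0.2,4,0],"yaw":0},{"claw":-1,"offset":[0.2,5,0],"yaw":0},{"claw":-1,"offset":[0.2,5.5,0],"yaw":0},{"claw":-1,"offset":[0.2,5.5,0],"yaw":0},{"claw":-1,"offset":[0.2,5.5,0],"yaw":0},{"claw":-1,"offset":[0.2,5.5,0],"yaw":0},{"claw":-1,"offset":[0.2,5.5,0],"yaw":0},{"claw":-1,"offset":[0.2,5,0],"yaw":0},{"claw":-1,"offset":[0.2,3.5,0],"yaw":0},{"claw":-1,"offset":[0.2,2,0],"yaw":0}])

```text
time: 10.65
eef_pos: [0.5523, 0.2407, 0.2622]
eef_rot: [1.335, 1.197, -1.405]
wrist_force: [0.1, -1.4, -2.5]
finger_gap: 0.0221
```

```bash
python3 -c "
from h import *
s=st(); print(Ro.from_rotvec(s['eef_rot']).as_matrix().round(3)); c=snap('scene','s8');snap('top','t8');snap('wrist','w8')
cv2.imwrite('pics/s8c.png',cv2.resize(c['img'][50:200,270:430],None,fx=4,fy=4))"
```

```text
t 10.65 pos [0.5523 0.2407 0.2622] x [-0.083  0.04  -0.996] jawdeg -101.37 F [ 0.11 -1.44 -2.53] gap 0.0221 q [0.18 0.26 1.45 0.05 1.5  1.95]
[[-0.083  0.977 -0.197]
 [ 0.04  -0.194 -0.98 ]
 [-0.996 -0.089 -0.023]]
```

View pics/s8c.png

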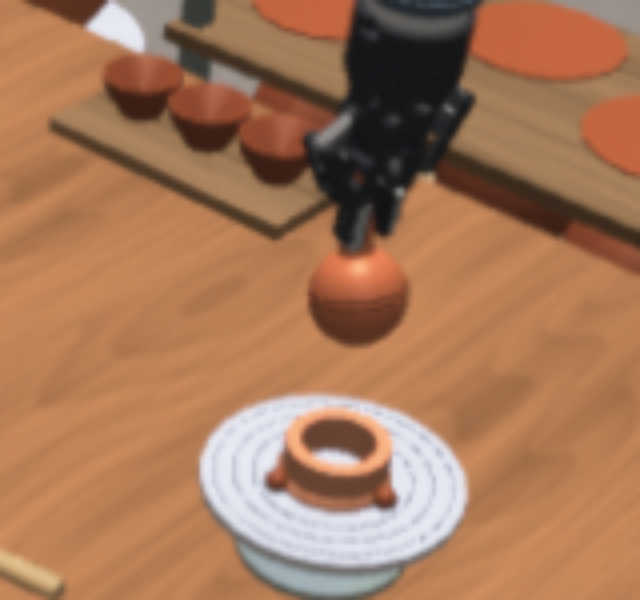

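View pics/w8.png

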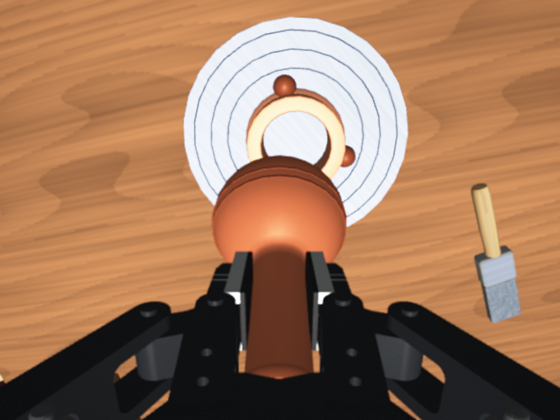

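View pics/t8.png

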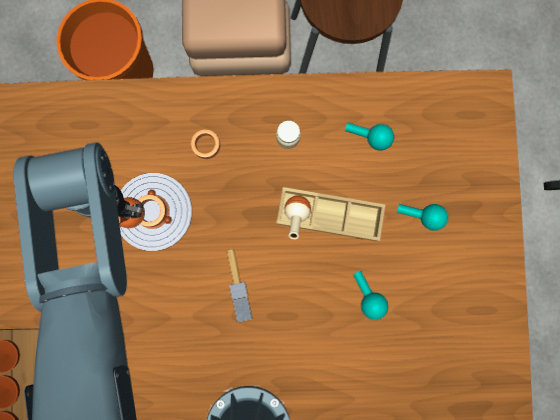

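```bash
python3 -c "
from h import *
S=load('s8');W=load('w8')
b,e=tri([ray(S,270+359.5/4-.5,50+295.5/4-.5),ray(W,279.5,222)]);print(b,e)
p=status.get_state()['eef_pos'];print(p,b-p)
for cz in(.185,.18,.175): print(proj(S,[b]),onz(W,279.5,222,cz),onz(S,270+359.5/4-.5,50+295.5/4-.5,cz))
"
```

```text
[0.55619864 0.24200001 0.21815032] [np.float64(0.0010083428690519152), np.float64(0.0010083428690518055)]
[0.55264025 0.23927478 0.26220664] [ 0.0035584   0.00272523 -0.04405632]
[[359.07349483 123.17827729]] [0.54107537 0.24528122 0.185     ] [0.5308568  0.28563448 0.185     ]
[[359.07349483 123.17827729]] [0.53895307 0.24581252 0.18      ] [0.52685579 0.29224417 0.18      ]
[[359.07349483 123.17827729]] [0.53683077 0.24634381 0.175     ] [0.52285479 0.29885387 0.175     ]
```

Call:
apply_moves(rows=[{"claw":-1,"offset":[0.7,-0.7,0],"yaw":0},{"claw":-1,"offset":[0.7,-0.7,-0.5],"yaw":0},{"claw":-1,"offset":[0,0,-1.5],"yaw":0},{"claw":-1,"offset":[0,0,-2],"yaw":0},{"claw":-1,"offset":[0,0,-1.5],"yaw":0},{"claw":-1,"offset":[0,0,-0.8],"yaw":0},{"claw":-1,"offset":[0,0,0],"yaw":0},{"claw":-1,"offset":[0,0,0],"yaw":0},{"claw":-1,"offset":[0,0,0],"yaw":0},{"claw":-1,"offset":[0,0,0],"yaw":0}])

```text
time: 12.05
eef_pos: [0.5677, 0.2204, 0.1946]
eef_rot: [1.338, 1.194, -1.41]
wrist_force: [-0.0, -0.3, -1.8]
finger_gap: 0.0223
```

```bash
python3 -c "
from h import *
s=st(); print(Ro.from_rotvec(s['eef_rot']).as_matrix().round(3)); c=snap('scene','s9');snap('wrist','w9')
cv2.imwrite('pics/s9c.png',cv2.resize(c['img'][90:200,300:420],None,fx=5,fy=5))"
```

```text
t 12.05 pos [0.5677 0.2204 0.1946] x [-0.084  0.039 -0.996] jawdeg -101.68 F [-0.01 -0.26 -1.78] gap 0.0223 q [0.15 0.33 1.5  0.05 1.39 1.91]
[[-0.084  0.976 -0.202]
 [ 0.039 -0.2   -0.979]
 [-0.996 -0.09  -0.021]]
```

View pics/s9c.png

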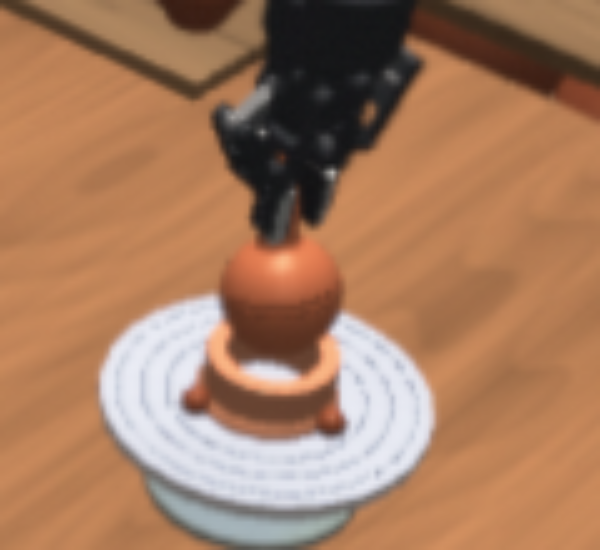

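View pics/w9.png

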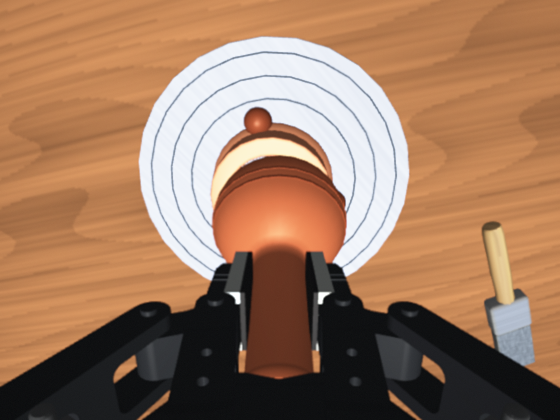

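```bash
python3 -c "
from h import *
S=load('s9');W=load('w9')
r=ray(S,300+282.5/5-.5,90+295/5-.5)
b,e=tri([r,ray(W,279.5,222)]);print(b,e)
p=status.get_state()['eef_pos'];print(b-p)
M=Ro.from_rotvec(status.get_state()['eef_rot']).as_matrix()
g=p-.019*M[:,0];a=g-b;print('axis',a,np.linalg.norm(a),'along tool y,z',a@M[:,1],a@M[:,2])
print('wheel ctr in wrist',proj(W,[[.57,.226,.07]]),proj(W,[[.57,.226,.104]]), proj(S,[[.57,.226,.104]]))
"
```

```text
[0.57138553 0.22153024 0.14981075] [np.float64(0.0011473485877692815), np.float64(0.0011473485877693571)]
[ 0.0037537   0.00116289 -0.04470538]
axis [-0.00215543 -0.00189983  0.06362369] 0.06368853207895048 along tool y,z -0.007462876490190505 0.0009584531549498045
wheel ctr in wrist [[275.37402598 179.70023693]] [[273.81651332 195.17569204]] [[354.0568738  159.93660602]]
```

Call:
apply_moves(rows=[{"claw":-1,"offset":[-0.15,0.5,0],"yaw":0},{"claw":-1,"offset":[0,0,-0.8],"yaw":0},{"claw":-1,"offset":[0,0,-0.6],"yaw":0},{"claw":-1,"offset":[0,0,-0.5],"yaw":0},{"claw":-1,"offset":[0,0,-0.4],"yaw":0},{"claw":-1,"offset":[0,0,0],"yaw":0},{"claw":-1,"offset":[0,0,0],"yaw":0},{"claw":-1,"offset":[0,0,0],"yaw":0},{"claw":-1,"offset":[0,0,0],"yaw":0},{"claw":-1,"offset":[0,0,0],"yaw":0}], grip_force=20)

```text
time: 13.4
eef_pos: [0.5661, 0.2266, 0.171]
eef_rot: [1.339, 1.195, -1.409]
wrist_force: [0.0, 1.3, -0.7]
finger_gap: 0.0219
```

```bash
python3 -c "
from h import *
s=st(); print(Ro.from_rotvec(s['eef_rot']).as_matrix().round(3)); c=snap('scene','s10');snap('wrist','w10')
cv2.imwrite('pics/s10c.png',cv2.resize(c['img'][90:200,300:420],None,fx=5,fy=5))"
```

```text
t 13.4 pos [0.5661 0.2266 0.171 ] x [-0.084  0.04  -0.996] jawdeg -101.68 F [ 0.04  1.28 -0.7 ] gap 0.0219 q [0.16 0.36 1.52 0.05 1.34 1.92]
[[-0.084  0.976 -0.202]
 [ 0.04  -0.2   -0.979]
 [-0.996 -0.09  -0.023]]
```

View pics/s10c.png

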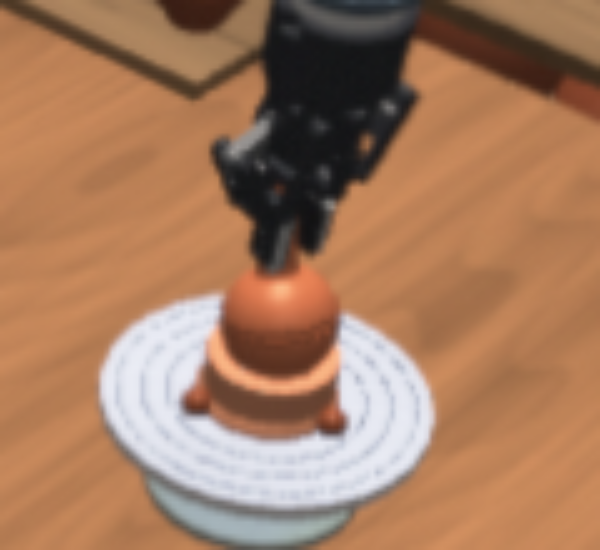

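View pics/w10.png

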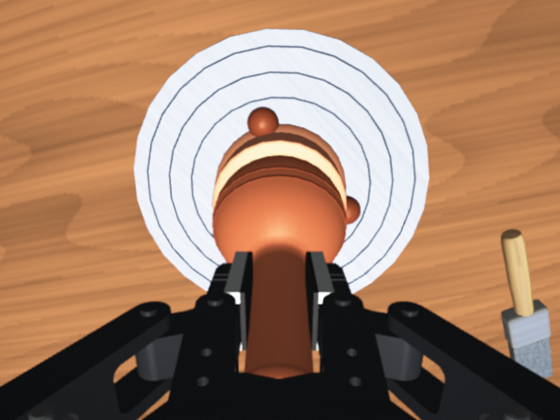

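Call:
apply_moves(rows=[{"claw":-1,"offset":[0,0.1,-0.4],"yaw":0},{"claw":-1,"offset":[0,0,-0.2],"yaw":0},{"claw":-1,"offset":[0.4,0,0],"yaw":0},{"claw":-1,"offset":[0,0,0],"yaw":0},{"claw":-1,"offset":[0,0,0],"yaw":0},{"claw":-1,"offset":[0,0,0],"yaw":0},{"claw":-1,"offset":[0,0,0],"yaw":0},{"claw":-1,"offset":[0,0,0],"yaw":0},{"claw":-1,"offset":[0,0,0],"yaw":0},{"claw":-1,"offset":[0,0,0],"yaw":0}])

```text
time: 14.75
eef_pos: [0.5677, 0.2274, 0.1712]
eef_rot: [1.334, 1.198, -1.413]
wrist_force: [-3.1, -0.6, 1.9]
finger_gap: 0.0222
```

```bash
python3 -c "
from h import *
s=st(); print(Ro.from_rotvec(s['eef_rot']).as_matrix().round(3)); c=snap('scene','s11');snap('wrist','w11')
cv2.imwrite('pics/s11c.png',cv2.resize(c['img'][100:190,310:400],None,fx=6,fy=6,interpolation=2))"
```

```text
t 14.75 pos [0.5677 0.2274 0.1712] x [-0.088  0.039 -0.995] jawdeg -101.59 F [-3.06 -0.6   1.93] gap 0.0222 q [0.16 0.36 1.51 0.05 1.35 1.92]
[[-0.088  0.976 -0.201]
 [ 0.039 -0.198 -0.979]
 [-0.995 -0.094 -0.02 ]]
```

View pics/s11c.png

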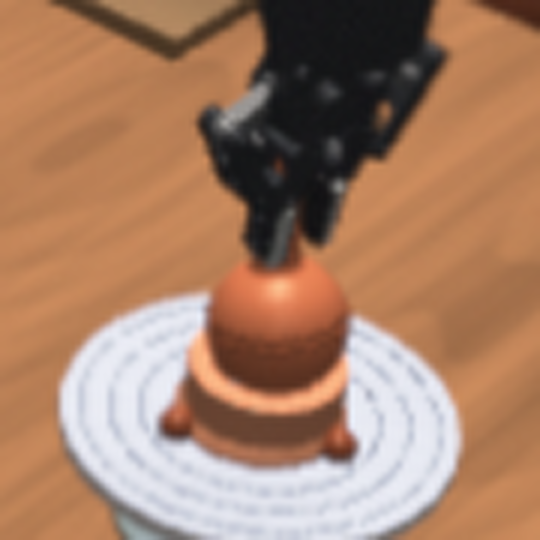

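View pics/w11.png

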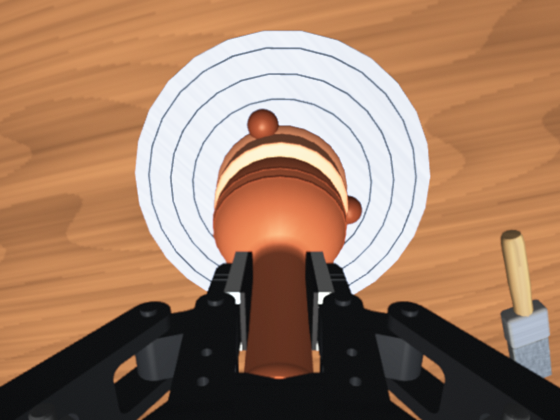

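Call:
apply_moves(rows=[{"claw":-0.3,"offset":[0,0,0],"yaw":0},{"claw":0,"offset":[0,0,0],"yaw":0},{"claw":0.3,"offset":[0,0,0],"yaw":0},{"claw":0.6,"offset":[0,0,0],"yaw":0},{"claw":0.6,"offset":[0,0,2],"yaw":0},{"claw":0.6,"offset":[0,0,3],"yaw":0},{"claw":0.6,"offset":[0,0,3],"yaw":0},{"claw":0.6,"offset":[-1,0,2],"yaw":0},{"claw":0.6,"offset":[-3,0,0],"yaw":0},{"claw":0.6,"offset":[-3,0,0],"yaw":0}])

```text
time: 16.1
eef_pos: [0.4983, 0.227, 0.2804]
eef_rot: [1.341, 1.192, -1.406]
wrist_force: [0.3, 0.6, -0.1]
finger_gap: 0.0682
```

```bash
python3 -c "
from h import *
s=st(); print(Ro.from_rotvec(s['eef_rot']).as_matrix().round(3)); c=snap('scene','s12');snap('wrist','w12');t=snap('top','t12')
cv2.imwrite('pics/s12c.png',cv2.resize(c['img'][90:190,310:410],None,fx=6,fy=6,interpolation=2))
cv2.imwrite('pics/t12c.png',cv2.resize(t['img'][160:260,100:200],None,fx=6,fy=6,interpolation=2))"
```

```text
t 16.1 pos [0.4983 0.227  0.2804] x [-0.08   0.04  -0.996] jawdeg -101.67 F [ 0.28  0.58 -0.08] gap 0.0682 q [0.18 0.12 1.57 0.05 1.52 1.95]
[[-0.08   0.976 -0.202]
 [ 0.04  -0.2   -0.979]
 [-0.996 -0.086 -0.023]]
```

View pics/s12c.png

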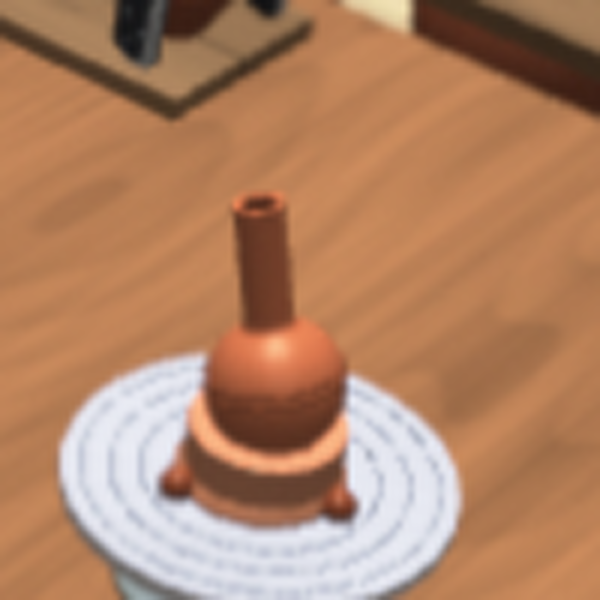

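View pics/w12.png

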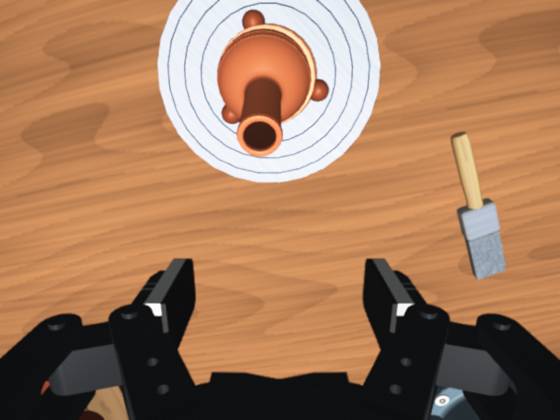

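View pics/t12c.png

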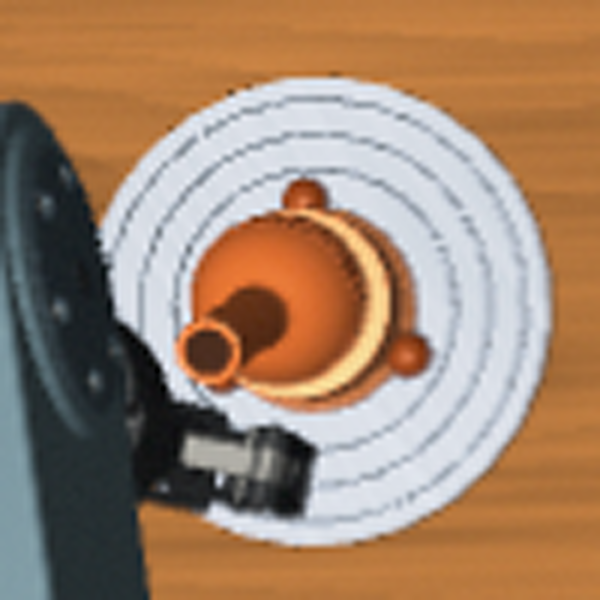

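```bash
cat > lean.py <<'E'
from h import *
def lean(S,W,T,ms,mw,mt):
    f=lambda q,x0,y0:(x0+(q[0]+.5)/6-.5,y0+(q[1]+.5)/6-.5)
    R=[]
    if ms: R.append(ray(S,*f(ms,310,90)))
    if mw: R.append(ray(W,*mw))
    if mt: R.append(ray(T,*f(mt,100,160)))
    m,e=tri(R); b=np.array([.570,.2262,.125]); a=m-b
    print("mouth",m.round(4),np.round(e,4),"axis",a.round(4),"len",np.linalg.norm(a).round(4),"lean deg",np.degrees(np.arctan2(np.hypot(*a[:2]),a[2])).round(2))
    for n,c in(("S",S),("W",W),("T",T)):
        if c: print(n,proj(c,[b,b+[0,0,.096]]).round(1).tolist())
E
python3 -c "
from lean import *
S,W,T=load('s12'),load('w12'),load('t12')
lean(S,W,T,(259,205),(260,135),(211,352))
lean(S,None,T,(259,205),None,(211,352))
lean(S,W,None,(259,205),(260,135),None)
for n,c,p in(('W',W,(266,74)),('S',S,(310+276.5/6-.5,90+388/6-.5))): print(n,onz(c,*p,.125))
"
```

```text
mouth [0.5426 0.2301 0.2153] [0.0008 0.0012 0.0013] axis [-0.0274  0.0039  0.0903] len 0.0945 lean deg 17.04
S [[355.1, 154.2], [359.8, 126.6]]
W [[266.4, 75.5], [256.1, 80.8]]
T [[146.5, 209.5], [135.1, 206.0]]
mouth [0.5433 0.229  0.2161] [0.0007 0.0007] axis [-0.0267  0.0028  0.0911] len 0.0949 lean deg 16.4
S [[355.1, 154.2], [359.8, 126.6]]
T [[146.5, 209.5], [135.1, 206.0]]
mouth [0.5421 0.2312 0.2148] [0.0006 0.0006] axis [-0.0279  0.005   0.0898] len 0.0941 lean deg 17.53
S [[355.1, 154.2], [359.8, 126.6]]
W [[266.4, 75.5], [256.1, 80.8]]
W [0.57108035 0.22624792 0.125     ]
S [0.57083886 0.22752946 0.125     ]
```

```bash
python3 -c "
from h import *
W=load('w11'); b=np.array([.5705,.2265,.125])
for L in(0,5,10,15,17,20):
  a=np.array([-.99*np.sin(np.radians(L)),.14*np.sin(np.radians(L)),np.cos(np.radians(L))])
  print(L,proj(W,[b,b+.05*a,b+.068*a,b+.096*a]).round(0).tolist())
p=np.array([.5677,.2274,.1712]);x=np.array([-.088,.039,-.995])
print('tcp,grasp',proj(W,[p,p-.019*x]))
W=load('w3');print(proj(W,[[.536,-.3125,.045],[.466,-.297,.1085]]))
"
```

```text
0 [[283.0, 219.0], [281.0, 268.0], [281.0, 293.0], [279.0, 348.0]]
5 [[283.0, 219.0], [282.0, 277.0], [282.0, 306.0], [281.0, 368.0]]
10 [[283.0, 219.0], [283.0, 285.0], [283.0, 318.0], [282.0, 384.0]]
15 [[283.0, 219.0], [283.0, 292.0], [283.0, 328.0], [284.0, 398.0]]
17 [[283.0, 219.0], [283.0, 295.0], [284.0, 331.0], [284.0, 402.0]]
20 [[283.0, 219.0], [284.0, 298.0], [284.0, 336.0], [285.0, 408.0]]
tcp,grasp [[280.634073   269.32254819]
 [280.90290984 291.52604933]]
[[281.45449207 143.59689205]
 [279.29317741 368.06291722]]
```

Call:
apply_moves(rows=[{"claw":0.6,"offset":[2.5,0.15,0],"yaw":0},{"claw":0.6,"offset":[2.5,0.15,0],"yaw":0},{"claw":0.6,"offset":[0.2,0,-2],"yaw":0},{"claw":0.6,"offset":[0,0,-3],"yaw":0},{"claw":0.6,"offset":[0,0,-3],"yaw":0},{"claw":0.6,"offset":[0,0,-1.5],"yaw":0},{"claw":0.6,"offset":[0,0,-1],"yaw":0},{"claw":0.6,"offset":[0,0,0],"yaw":0},{"claw":0.6,"offset":[0,0,0],"yaw":0},{"claw":0.6,"offset":[0,0,0],"yaw":0}])

```text
time: 17.5
eef_pos: [0.551, 0.2301, 0.1715]
eef_rot: [1.341, 1.192, -1.405]
wrist_force: [-0.1, -0.8, -0.2]
finger_gap: 0.0683
```

```bash
python3 -c "
from h import *
s=st(); print(Ro.from_rotvec(s['eef_rot']).as_matrix().round(3)); W=snap('wrist','w13')
p=s['eef_pos'];x=Ro.from_rotvec(s['eef_rot']).as_matrix()[:,0]
print(p-.019*x, proj(W,[p-.019*x]))"
```

```text
t 17.5 pos [0.551  0.2301 0.1715] x [-0.079  0.04  -0.996] jawdeg -101.62 F [-0.12 -0.75 -0.2 ] gap 0.0683 q [0.17 0.33 1.56 0.05 1.33 1.93]
[[-0.079  0.976 -0.201]
 [ 0.04  -0.199 -0.979]
 [-0.996 -0.085 -0.023]]
[0.55245756 0.22929895 0.19044905] [[280.9605559  291.66168087]]
```

View pics/w13.png

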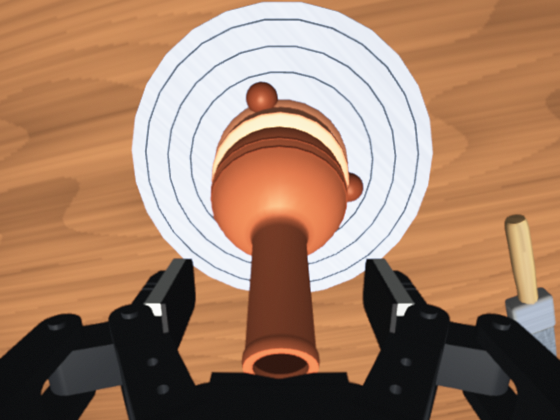

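Call:
apply_moves(rows=[{"claw":0,"offset":[0,0,0],"yaw":0},{"claw":-0.5,"offset":[0,0,0],"yaw":0},{"claw":-1,"offset":[0,0,0],"yaw":0},{"claw":-1,"offset":[0,0,0],"yaw":0},{"claw":-1,"offset":[0.8,-0.12,0.05],"yaw":0},{"claw":-1,"offset":[0.8,-0.12,0.05],"yaw":0},{"claw":-1,"offset":[0.8,-0.12,0],"yaw":0},{"claw":-1,"offset":[0,0,0],"yaw":0},{"claw":-1,"offset":[0,0,0],"yaw":0},{"claw":-1,"offset":[0,0,0],"yaw":0}], grip_force=20)

```text
time: 18.8
eef_pos: [0.5717, 0.227, 0.1773]
eef_rot: [1.334, 1.199, -1.411]
wrist_force: [-2.1, -0.1, 2.4]
finger_gap: 0.0238
```

```bash
cat > look.py <<'E'
from h import *
import sys
k=sys.argv[1]
s=st(); M=Ro.from_rotvec(s['eef_rot']).as_matrix(); W=snap('wrist','w'+k); c=snap('scene','s'+k)
cv2.imwrite(f'pics/s{k}c.png',cv2.resize(c['img'][90:190,310:410],None,fx=6,fy=6,interpolation=2))
p=s['eef_pos'];x=M[:,0];print("grasp",(p-.019*x).round(4),"tool z",M[:,2].round(3))
b=np.array([.5705,.2265,.125])
for L in(-10,-5,0,5,10,15):
  a=np.array([-.99*np.sin(np.radians(L)),.14*np.sin(np.radians(L)),np.cos(np.radians(L))])
  print(L,proj(W,[b,b+.068*a,b+.096*a]).round(0).tolist())
E
python3 look.py 14
```

```text
t 18.8 pos [0.5717 0.227  0.1773] x [-0.088  0.039 -0.995] jawdeg -101.51 F [-2.13 -0.1   2.42] gap 0.0238 q [0.16 0.37 1.49 0.05 1.36 1.91]
grasp [0.5734 0.2262 0.1962] tool z [-0.2   -0.98  -0.021]
-10 [[283.0, 222.0], [280.0, 265.0], [277.0, 298.0]]
-5 [[283.0, 222.0], [281.0, 280.0], [279.0, 322.0]]
0 [[283.0, 222.0], [282.0, 293.0], [281.0, 344.0]]
5 [[283.0, 222.0], [283.0, 305.0], [282.0, 363.0]]
10 [[283.0, 222.0], [284.0, 316.0], [284.0, 379.0]]
15 [[283.0, 222.0], [284.0, 326.0], [285.0, 392.0]]
```

View pics/w14.png

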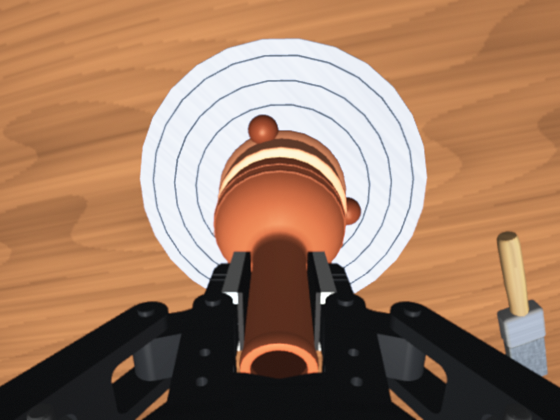

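View pics/s14c.png

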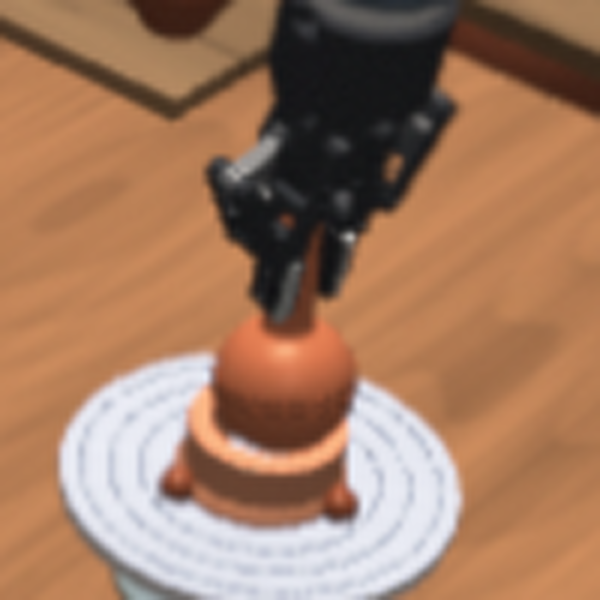

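Call:
apply_moves(rows=[{"claw":-1,"offset":[0,0,-0.7],"yaw":0},{"claw":-1,"offset":[0,0,-0.4],"yaw":0},{"claw":-1,"offset":[0,0,0],"yaw":0},{"claw":-1,"offset":[0,0,0],"yaw":0},{"claw":-1,"offset":[0,0,0],"yaw":0},{"claw":-1,"offset":[0,0,0],"yaw":0},{"claw":-1,"offset":[0,0,0],"yaw":0},{"claw":-1,"offset":[0,0,0],"yaw":0},{"claw":-1,"offset":[0,0,0],"yaw":0},{"claw":-1,"offset":[0,0,0],"yaw":0}])

```text
time: 20.15
eef_pos: [0.5736, 0.2275, 0.176]
eef_rot: [1.337, 1.196, -1.404]
wrist_force: [-3.1, -1.1, 3.6]
finger_gap: 0.0235
```

```bash
python3 look.py 15
```

```text
t 20.15 pos [0.5736 0.2275 0.176 ] x [-0.082  0.04  -0.996] jawdeg -101.43 F [-3.12 -1.11  3.64] gap 0.0235 q [0.16 0.37 1.49 0.05 1.36 1.91]
grasp [0.5751 0.2267 0.195 ] tool z [-0.198 -0.98  -0.023]
-10 [[285.0, 226.0], [282.0, 271.0], [280.0, 304.0]]
-5 [[285.0, 226.0], [283.0, 285.0], [282.0, 329.0]]
0 [[285.0, 226.0], [284.0, 299.0], [283.0, 351.0]]
5 [[285.0, 226.0], [285.0, 311.0], [284.0, 369.0]]
10 [[285.0, 226.0], [286.0, 322.0], [286.0, 385.0]]
15 [[285.0, 226.0], [286.0, 331.0], [287.0, 398.0]]
```

View pics/w15.png

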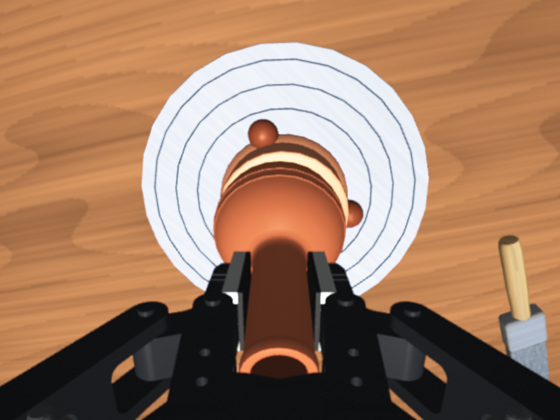

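View pics/s15c.png

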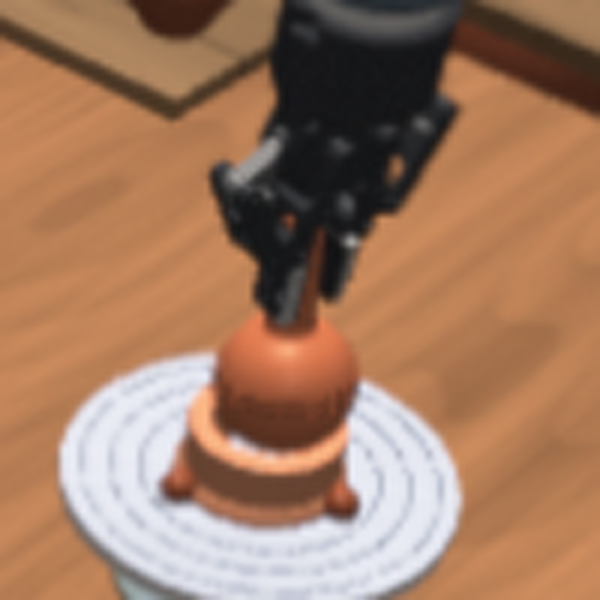

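Call:
apply_moves(rows=[{"claw":-1,"offset":[-0.6,0,-0.3],"yaw":0},{"claw":-1,"offset":[-0.3,0,-0.3],"yaw":0},{"claw":-1,"offset":[0,0,0],"yaw":0},{"claw":-1,"offset":[0,0,0],"yaw":0},{"claw":-0.3,"offset":[0,0,0],"yaw":0},{"claw":0.2,"offset":[0,0,0],"yaw":0},{"claw":0.8,"offset":[0,0,0],"yaw":0},{"claw":0.8,"offset":[0,0,2],"yaw":0},{"claw":0.8,"offset":[0,0,3],"yaw":0},{"claw":0.8,"offset":[0,0,3],"yaw":0}])

```text
time: 21.5
eef_pos: [0.565, 0.2272, 0.2519]
eef_rot: [1.339, 1.194, -1.403]
wrist_force: [-0.2, -0.3, 0.3]
finger_gap: 0.0771
```

Call:
apply_moves(rows=[{"claw":0.8,"offset":[0,0,2],"yaw":5},{"claw":0.8,"offset":[0,0,0],"yaw":10},{"claw":0.8,"offset":[0,0,0],"yaw":10},{"claw":0.8,"offset":[0,0,0],"yaw":10},{"claw":0.8,"offset":[0,0,0],"yaw":10},{"claw":0.8,"offset":[0,0,0],"yaw":10},{"claw":0.8,"offset":[0,0,0],"yaw":10},{"claw":0.8,"offset":[0,0,0],"yaw":10},{"claw":0.8,"offset":[0,0,0],"yaw":10},{"claw":0.8,"offset":[0,0,0],"yaw":5}])

```text
time: 22.75
eef_pos: [0.5696, 0.2286, 0.2952]
eef_rot: [0.066, 1.589, -0.166]
wrist_force: [-0.1, -0.5, 0.0]
finger_gap: 0.0768
```

```bash
python3 look.py 16
```

```text
t 22.75 pos [0.5696 0.2286 0.2952] x [-0.026 -0.062 -0.998] jawdeg -8.48 F [-0.1  -0.5   0.01] gap 0.0768 q [ 0.22  0.26  1.39 -0.05  1.53  0.37]
grasp [0.5701 0.2298 0.3142] tool z [ 0.989 -0.147 -0.017]
-10 [[284.0, 173.0], [301.0, 198.0], [310.0, 213.0]]
-5 [[284.0, 173.0], [292.0, 199.0], [297.0, 213.0]]
0 [[284.0, 173.0], [283.0, 199.0], [283.0, 214.0]]
5 [[284.0, 173.0], [275.0, 199.0], [270.0, 213.0]]
10 [[284.0, 173.0], [266.0, 198.0], [256.0, 213.0]]
15 [[284.0, 173.0], [258.0, 198.0], [243.0, 212.0]]
```

View pics/w16.png

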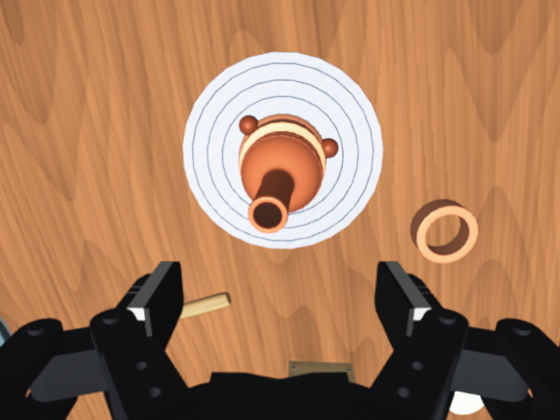

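View pics/s16c.png

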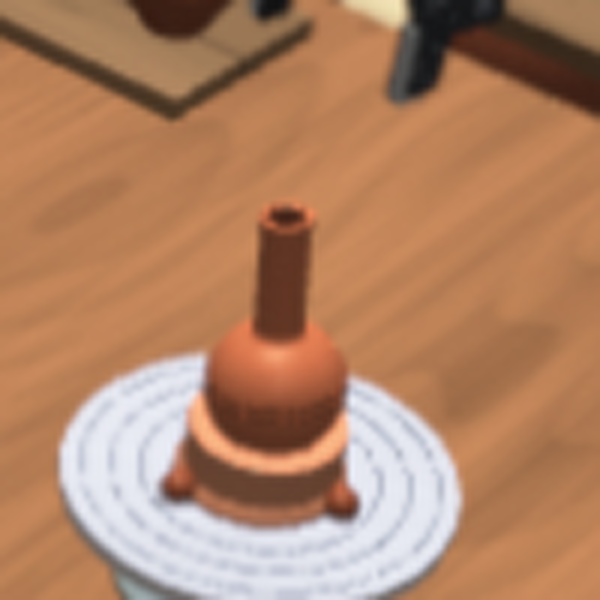

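Call:
apply_moves(rows=[{"claw":0.8,"offset":[0.04,-0.35,-1.5],"yaw":0},{"claw":0.8,"offset":[0,0,-3],"yaw":0},{"claw":0.8,"offset":[0,0,-3],"yaw":0},{"claw":0.8,"offset":[0,0,-2],"yaw":0},{"claw":0.8,"offset":[0,0,-1.2],"yaw":0},{"claw":0.8,"offset":[0,0,-0.5],"yaw":0},{"claw":0.8,"offset":[0,0,0],"yaw":0},{"claw":0.8,"offset":[0,0,0],"yaw":0},{"claw":0.8,"offset":[0,0,0],"yaw":0},{"claw":0.8,"offset":[0,0,0],"yaw":0}])

```text
time: 24.1
eef_pos: [0.5709, 0.2237, 0.181]
eef_rot: [0.079, 1.584, -0.176]
wrist_force: [-0.1, 0.5, 0.3]
finger_gap: 0.0769
```

```bash
python3 look.py 17
```

```text
t 24.1 pos [0.5709 0.2237 0.181 ] x [-0.023 -0.06  -0.998] jawdeg -9.31 F [-0.07  0.47  0.27] gap 0.0769 q [ 0.21  0.34  1.52 -0.06  1.32  0.39]
grasp [0.5713 0.2249 0.1999] tool z [ 0.987 -0.162 -0.013]
-10 [[279.0, 218.0], [307.0, 279.0], [327.0, 323.0]]
-5 [[279.0, 218.0], [293.0, 281.0], [302.0, 326.0]]
0 [[279.0, 218.0], [277.0, 281.0], [276.0, 327.0]]
5 [[279.0, 218.0], [262.0, 281.0], [250.0, 326.0]]
10 [[279.0, 218.0], [248.0, 280.0], [225.0, 324.0]]
15 [[279.0, 218.0], [233.0, 279.0], [202.0, 321.0]]
```

View pics/w17.png

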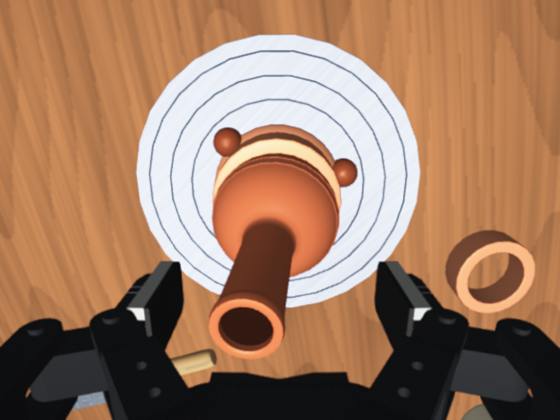

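Call:
apply_moves(rows=[{"claw":0.5,"offset":[0,0,0],"yaw":0},{"claw":0.2,"offset":[0,0,0],"yaw":0},{"claw":0,"offset":[0,0,0],"yaw":0},{"claw":-0.15,"offset":[0,0,0],"yaw":0},{"claw":-0.25,"offset":[0,0,0],"yaw":0},{"claw":-0.32,"offset":[0,0,0],"yaw":0},{"claw":-0.38,"offset":[0,0,0],"yaw":0},{"claw":-0.44,"offset":[0,0,0],"yaw":0},{"claw":-0.6,"offset":[0,0,0],"yaw":0},{"claw":-0.6,"offset":[0,0,0],"yaw":0}], grip_force=20)

```text
time: 25.45
eef_pos: [0.5699, 0.224, 0.1808]
eef_rot: [0.078, 1.586, -0.176]
wrist_force: [-1.6, 0.8, 0.7]
finger_gap: 0.0237
```

```bash
python3 look.py 18
```

```text
t 25.45 pos [0.5699 0.224  0.1808] x [-0.025 -0.06  -0.998] jawdeg -9.29 F [-1.59  0.78  0.68] gap 0.0237 q [ 0.21  0.34  1.52 -0.06  1.32  0.39]
grasp [0.5704 0.2252 0.1998] tool z [ 0.987 -0.161 -0.015]
-10 [[281.0, 218.0], [310.0, 280.0], [330.0, 324.0]]
-5 [[281.0, 218.0], [295.0, 281.0], [305.0, 326.0]]
0 [[281.0, 218.0], [280.0, 282.0], [279.0, 327.0]]
5 [[281.0, 218.0], [265.0, 282.0], [253.0, 327.0]]
10 [[281.0, 218.0], [250.0, 281.0], [228.0, 325.0]]
15 [[281.0, 218.0], [236.0, 279.0], [204.0, 322.0]]
```

View pics/w18.png

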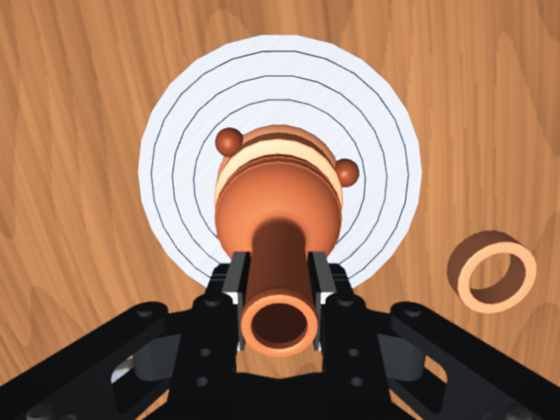

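View pics/s18c.png

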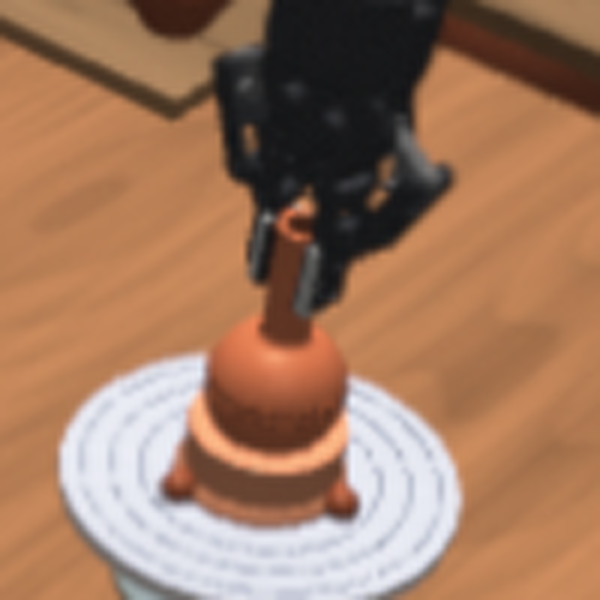

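Call:
apply_moves(rows=[{"claw":-0.4,"offset":[0,0,0],"yaw":0},{"claw":-0.3,"offset":[0,0,0],"yaw":0},{"claw":0,"offset":[0,0,0],"yaw":0},{"claw":0.4,"offset":[0,0,0],"yaw":0},{"claw":0.8,"offset":[0,0,0],"yaw":0},{"claw":0.8,"offset":[0,0,1.5],"yaw":0},{"claw":0.8,"offset":[0,0,3],"yaw":0},{"claw":0.8,"offset":[0,0,4],"yaw":0},{"claw":0.8,"offset":[0,0,4],"yaw":0},{"claw":0.8,"offset":[-3,0,0],"yaw":0}])

```text
time: 26.8
eef_pos: [0.5413, 0.2233, 0.3139]
eef_rot: [0.08, 1.581, -0.177]
wrist_force: [-0.3, 0.5, -0.5]
finger_gap: 0.0769
```

Call:
apply_moves(rows=[{"claw":0.8,"offset":[-4,0,0],"yaw":0},{"claw":0.8,"offset":[-4,0,0],"yaw":0},{"claw":0.8,"offset":[-4,0,0],"yaw":0},{"claw":0.8,"offset":[0,0,0],"yaw":0},{"claw":0.8,"offset":[0,0,0],"yaw":0},{"claw":0.8,"offset":[0,0,0],"yaw":0},{"claw":0.8,"offset":[0,0,0],"yaw":0},{"claw":0.8,"offset":[0,0,0],"yaw":0},{"claw":0.8,"offset":[0,0,0],"yaw":0},{"claw":0.8,"offset":[0,0,0],"yaw":0}])

```text
time: 28.05
eef_pos: [0.4208, 0.2232, 0.3211]
eef_rot: [0.084, 1.572, -0.175]
wrist_force: [-0.7, 0.4, 0.1]
finger_gap: 0.0768
```

```bash
python3 look.py 19; python3 -c "
from h import *
t=snap('top','t19')
cv2.imwrite('pics/t19c.png',cv2.resize(t['img'][160:260,100:200],None,fx=6,fy=6,interpolation=2))"
```

```text
t 28.05 pos [0.4208 0.2232 0.3211] x [-0.01  -0.057 -0.998] jawdeg -9.43 F [-0.66  0.44  0.1 ] gap 0.0768 q [ 0.27 -0.08  1.7  -0.05  1.55  0.44]
grasp [0.421  0.2243 0.3401] tool z [ 0.986 -0.164 -0.001]
-10 [[440.0, 136.0], [491.0, 151.0], [519.0, 158.0]]
-5 [[440.0, 136.0], [484.0, 151.0], [509.0, 159.0]]
0 [[440.0, 136.0], [477.0, 151.0], [497.0, 159.0]]
5 [[440.0, 136.0], [469.0, 151.0], [485.0, 159.0]]
10 [[440.0, 136.0], [461.0, 151.0], [473.0, 159.0]]
15 [[440.0, 136.0], [453.0, 151.0], [460.0, 158.0]]
```

View pics/s19c.png

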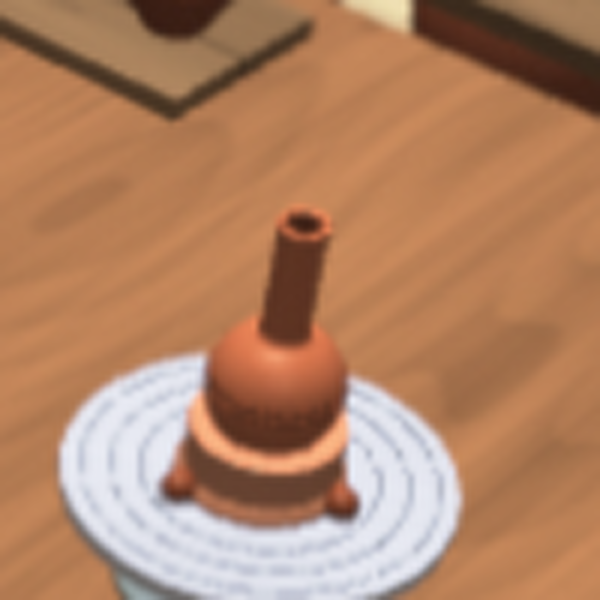

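View pics/t19c.png

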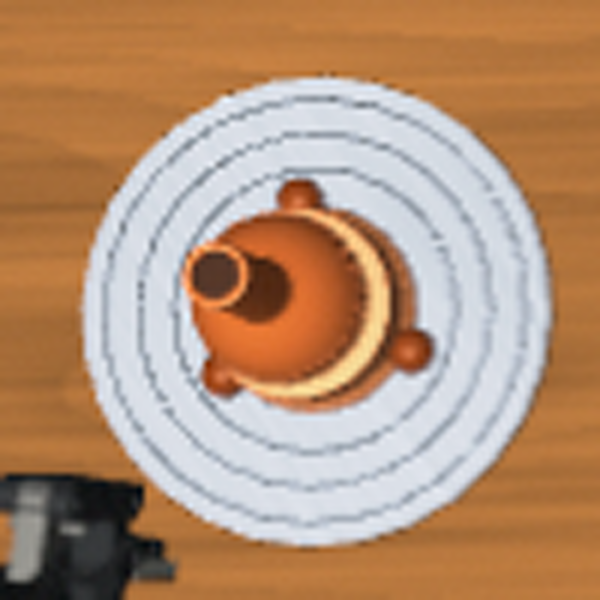

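View pics/s19.png

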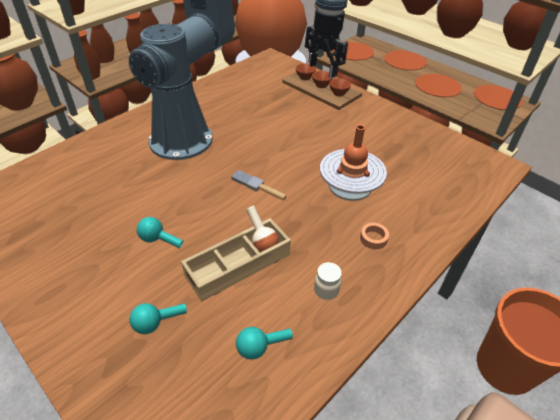

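View pics/t19.png

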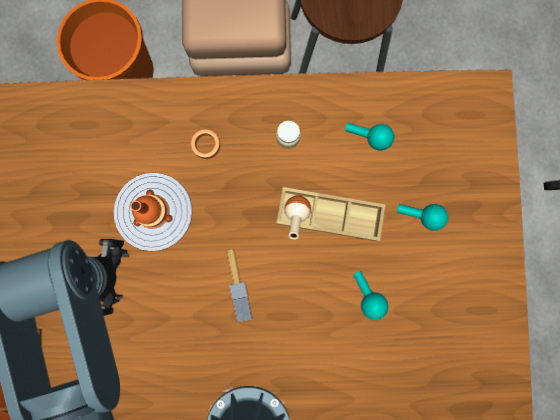

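```bash
python3 -c "
from lean import *
S,T=load('s19'),load('t19')
lean(S,None,T,(302,224),None,(216,277))
W=load('w19'); cv2.imwrite('pics/w19c.png',cv2.resize(W['img'][80:220,380:560],None,fx=4,fy=4))
"
```

```text
mouth [0.5707 0.2254 0.2206] [0.0002 0.0002] axis [ 0.0007 -0.0008  0.0956] len 0.0956 lean deg 0.65
S [[355.1, 154.2], [359.8, 126.6]]
T [[146.5, 209.5], [135.1, 206.0]]
```

View pics/w19c.png

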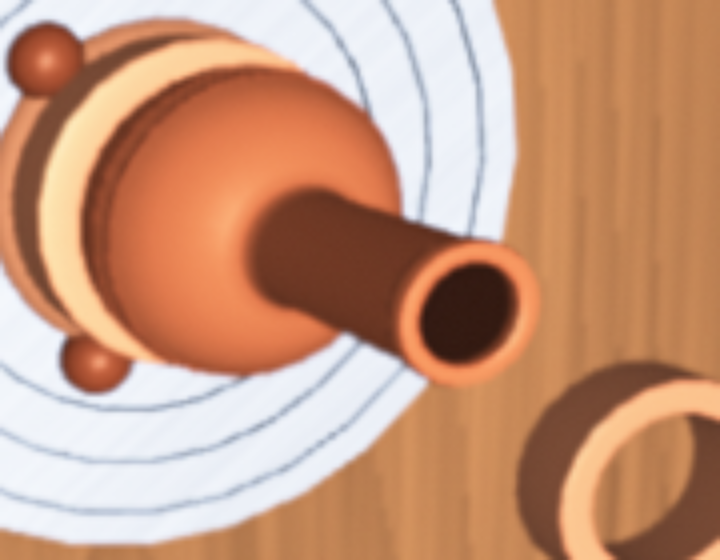

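```bash
python3 -c "
from h import *
a=load('top0')['img'].astype(int);b=load('t19')['img'].astype(int)
d=np.abs(a-b).max(2)
for n,(x0,x1,y0,y1) in dict(white=(270,313,180,245),ring=(185,225,125,162),jar=(272,305,115,152),brush=(222,258,245,325)).items(): print(n,d[y0:y1,x0:x1].max(),(d[y0:y1,x0:x1]>25).sum())
print(workorder.close_job())"
```

```text
white 7 0
ring 7 0
jar 6 0
brush 7 0
the job is handed in; nothing more can be done
None
```

The plain red bottle is standing upright, mouth up, in the clay ring on the banding wheel, and the job is handed in at about 28 s of the 42 s allowed.

- **Moves:** I gripped the bottle by the neck in the crate and swung it most of the way upright there. Then I carried it to the wheel and lowered it into the ring before letting go.
- **What went wrong on the way:**
  - The first release left it leaning about 17°.
  - A first attempt to straighten it lifted the ball partly up the side of the ring, so I eased it back down, let go and found about 6° of lean left.
  - Turning the gripper about 90° and closing it over the ball's centre straightened it. I then let go and backed away.
- **Last checks:**
  - The scene and top cameras give a lean of 0.65°, with the mouth at 0.2206 m against an expected 0.221 m. The wrist camera agrees with upright.
  - The gripper touches nothing.
  - The white-topped bottle, spare ring, jar and brush show no change between the first and last top pictures.
- **Not corrected:** the tool itself had drifted about 3 to 5° off vertical during the small moves under load, which did not affect the result. No check failed at the end.

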